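# Get the oilstone out of its bolted box

## Robot

A 6-joint arm with a two-finger parallel gripper is mounted at the origin on a cart in front of the work surface, level with it; the furniture and walls round the work are solid. World frame = base frame: x ahead of the robot, y to its left, z up, the work surface at z = 0. Lengths are in mm, angles in rad, forces in N, time in s.
With the tool pointing down it reaches from about 350 to 975 mm from the base axis. Payload 7.1 kg.
Tool frame: the origin (TCP) lies midway between the tips of the shut fingers; the grasp point (between the pads) lies 19 mm behind it (ctrl.tcp_to_grasp is the distance from the TCP to the grasp point, in mm); z points along the fingers, y is the line along which they close (so a half turn about z gives the same grasp; the last joint's range is limited). The gripper opens to 88 mm and grips with 3 to 60 N. Pads are 20 mm wide; open, the fingers measure 115 mm over their backs; the gripper's body (75 mm by 178 mm) begins 61 mm behind the grasp point.
Start: joints at [1.168, 0.423, 1.63, -0, 1.089, -0.019], TCP at [233.997, 579.526, 187.375] pointing down, gripper open.
Joint ranges: [-3, 3], [-0.9, 2.11], [0.09, 2.58], [-1.31, 4.45], [0.11, 2.69], [-2.54, 2.54]. Speed limits (rad/s): [2.39, 2.39, 3.01, 3.14, 3.14, 3.14].

## Interface

Orientations are given as a rotation vector (axis times angle).
In Python, from workcell import get_obs, cams, ticket, boxes_of, ctrl gives the robot as it stands.
- The arm moves only by the shell command python3 -m creep 'ROWS' [OPENING]. ROWS is JSON, one flat list of numbers, 4 for each row, row after row: the shift along the world's x, y, z in m, then the turn about the world's z in rad. In form: [tx, ty, tz, spin, tx, ty, tz, spin, ...]. A call has 1 to 10 rows; each row is the pose to reach, as a shift and turn from the pose commanded when the call began; what a row does not reach only later rows make up. A row lasts 1/12 s, in which the tool goes at most 41.7 mm and 7.16 degrees, less where a joint would pass 70% of its speed; a pose out of reach is approached as far as the arm can. A call with a gripper value outside its range is refused whole. OPENING is the opening, from 0 (shut) to 1 (fully open), set as the call begins (- or left out, the last holds). The fingers move at their own pace and stop on an object; the grip force is fixed at half the most. Time passes only in rows, so rows that repeat a pose let the fingers close. It gives the time, the measured TCP pose, the force, the opening and the grip force at its end, in the units of the state.
- get_obs(): the state, without advancing time (a new reading comes with each control period).
- cams.get_image(name): name is "side" or "top"; returns (picture, depth): 400x640x3 uint8, red, green, blue; 400x640 float32, mm along the optical axis (not along the pixel's ray), 0 where there is no reading.
- cams.get_calibration(name): a dict with "mtx" (3x3 intrinsics, pixels), "R" (3x3) and "t" (3): a world point X has camera coordinates R X + t. Camera axes: x right, y down, z forward; pixel columns grow to the right and rows downward; lengths in mm; the calibration is good to about 2 mm. A picture is of the moment at which its call begins. get_calibration takes no time and is no camera call.
- ticket.close_job(): hands the job in; it is judged then, once.
Trained networks look in the newest picture that a camera, given by its name, has taken for a name from the list of things; names that differ only in an ending like _2 or _b are one class to them, and where a whole thing is asked for, a point or a joint stands for the part that bears it (a point fixed in the world has none). Each returns a list of dicts, best first, with "score" (0 to 1); they miss things now and then, are a little off and sometimes report something else, mostly with a low value. They report only what shows in the picture. A call takes as long as a camera call.
- boxes_of(camera, target): "centre" ([column, row] in pixels, amid what is visible of it).
The state is a dict: "t": time; "qpos": joint angles; "qvel": joint speeds; "joint_torque": joint torques, N m; "ee_pos": TCP position; "orientation": TCP orientation; "ft_force": force on the tool from outside, world axes, zero at the start; "moment": the same for the moment, N m; "width": finger opening in mm; "grasp_force": force on a finger pad.
Only numpy, scipy, OpenCV 4.12 (cv2) and the standard library are available. Lean on these libraries where they do the work, as an engineer would, in place of code of your own. Each camera call takes 0.05 s, during which the arm holds its last target. There are 200 camera calls.

## Task

Get the oilstone out for honing: on the cover of the wooden stone box, draw back the sprung bolt by its finger cup and, keeping it drawn, slide the cover fully open. The stone lies flush in its recess, so press down its end next to the opened cover until the other end stands up by itself, take it by that raised end and lay it flat and lengthwise in the middle of the rubber mat. The stone is brittle: press and lower it gently and never let it drop; feel for the stops of bolt and cover without forcing them, and leave the cover open and the tools lying about where they are.

Things in the scene. Friction and masses are not known exactly. Their poses are not given: they have to be found in the camera images.
- stone_box: Wooden stone box screwed down, 190 (x) x 83 (y) mm, rim at z = 0.0555; origin at the centre of its underside, x along its length, the way the cover opens. Steel foot strips 118 mm across, 6 high, at x = -0.07 and 0.07. Inside, a recess 53 mm wide from x = -0.086 to 0.042; beyond that solid. Axes of the points below are the box's.
- ledge_edge (a point): Point in the recess at (-0.0225, 0, 0.0325) of the box: the edge, right across the recess, of the level ledge (x = -0.086 to -0.0225) on which the stone rests. From this edge a ramp falls toward +x at 0.384 rad (22 degrees) to the recess's end, a well 26 mm deep there under the +x end of the stone.
- keeper (a point): Centre of the slot in the bolt's keeper, a steel plate on the +y side of the box at (-0.04, 0.0525, 0.0695): 37 mm long in x, 5 mm thick, rising to z = 0.082 of the box. It is fixed to the box and stays when the cover moves.
- bolt_cup (a point): Centre of the inner floor of the bolt's finger cup, at (-0.04, 0.006, 0.0685) of the box when shut and bolted. Open-topped steel cup on the bolt, inside 32 (x) x 36 (y) mm, 15.5 deep, walls 3: closed fingertips enter from above and push its walls, along -y to draw the bolt, along +x to drag the cover. The bolt is a 14 x 7 mm bar across the cover, pointing to +y into the keeper.
- bolt (a joint): Bolt, m: 0 = shot into the keeper, grows as it is drawn toward the box's -y, 0.019 = against its stop; only from 0.016 on is it clear of the keeper. A spring (3 N at 0, 6 N at the stop) drives it home whenever it is let go.
- cover (a joint): Sliding wooden cover, 188 x 92 mm, top at z = 0.064 of the box, m: 0 = shut, grows as it slides toward the box's +x, 0.135 = fully open against its stop, its trailing edge then at box x = 0.041. About 2 N of friction; it stays where it is left. Bolted, it has 2.5 mm of play.
- oilstone: Two-layer oilstone, 120 (x) x 50 (y) x 22 mm, 0.3 kg; origin at the centre of its underside, z up, x as the box's. Starts on the ledge at box x = -0.0245, top 1 mm below the rim, gaps 1.5 mm at the sides and -x end, 6 mm at the +x end. Pushed down lightly (1 N) at its +x end it tips over the ledge's edge onto the ramp and stays, its -x end 23 mm higher, above the rim.
- honing_mat: Black rubber mat fixed on the bench, 190 (x) x 95 (y) x 4 mm; origin at the centre of its underside, x along its length.
- roof_post (a point): Axis of the upright timber post (85 mm square, floor to roof) beside the left end of the bench, at bench height: keep hand and arm clear of it on the way.
- chisel: Wood chisel lying on the bench, 230 mm long (x), 32 mm wide, 24 mm high; origin under its middle.
- tape_measure: Tape measure standing on the bench, 38 x 72 x 62 mm high; origin under its middle.
- drill_battery: Battery pack of a drill, 87 x 81 x 60 mm high; origin under its middle.
- pliers: Pliers lying on the bench, 182 mm long (x), 50 wide, 13 high; origin under their middle.

How it is judged (in metres and radians):
On the way, in this order (a step that is already met when the one before it is completed fails the run):
1. the bolt is drawn clear of its keeper while the cover is still shut (value of joint bolt above 0.016 m and value of joint cover below 0.01 m), for 0.1 s.
2. the cover is slid fully open (value of joint cover above 0.128 m), for 0.2 s.
3. the stone is tipped in its recess and stays so by itself (angle between oilstone's own z axis and vertical between 0.25 and 0.6 rad and contact force between the fingers and oilstone below 0.1 N and y of oilstone in the frame of stone_box between -0.02 and 0.02 m and x of oilstone in the frame of stone_box between -0.06 and 0.01 m), for 0.2 s.
At the end, for the whole second after the job is handed in: The stone lies at rest flat on the mat, same face up as in the box, its centre within 30 mm of the mat's centre lengthwise and 20 mm across, its length within 15 degrees of the mat's; the cover is still open by 120 mm or more (value of joint cover above 0.12 m and x of oilstone in the frame of honing_mat between -0.03 and 0.03 m and y of oilstone in the frame of honing_mat between -0.02 and 0.02 m and angle between the x axis of oilstone and the x axis of honing_mat, either way round below 0.26 rad and angle between oilstone's own z axis and vertical below 0.06 rad and z of oilstone in the frame of honing_mat between 0.001 and 0.008 m and linear speed of oilstone below 0.02 m/s); the robot touches nothing.
It fails at once if the stone falls freely (faster than 0.5 m/s, about 13 mm, with no finger on it) (linear speed of oilstone above 0.5 m/s and contact force between the fingers and oilstone below 0.1 N).
It fails at once if the stone is pressed against its box with more than 60 N (contact force between oilstone and stone_box above 60 N).
It fails at once if the bolt, the cover or the box is forced by the fingers with more than 60 N (contact force between the fingers and stone_box above 60 N).
It fails at once if the stone is set down on the mat with more than 80 N (contact force between oilstone and honing_mat above 80 N).
It fails at once if a tool lying about is moved by more than 30 mm (distance of any of chisel, tape_measure, drill_battery, pliers from where it was at the start of the episode above 0.03 m).
It also fails if it takes over 58 s, if anything falls off the work surface, if the arm or the gripper's body presses on something with over 40 N, if the wrist force passes 120 N, or if a joint passes its speed limit or range.

## Working session

There is one attempt and no reset: what is moved stays moved. The work goes in short steps, Python scripts to look and compute and a shell command to move; the robot and the scene stay as the last step left them, time stands still between calls to the robot, and variables do not carry over. Pictures are saved under pics/ and viewed, at most 10 in all, crops included, and the job is handed in when it is done.

```bash
mkdir -p pics; cat > h.py <<'E'
import numpy as np, cv2
from workcell import get_obs, cams, ticket, boxes_of, ctrl
def cal(n):
    c=cams.get_calibration(n); return np.array(c["mtx"]),np.array(c["R"]),np.array(c["t"]).ravel()
def cloud(n,d):
    K,R,t=cal(n); v,u=np.mgrid[0:d.shape[0],0:d.shape[1]]
    P=np.stack([(u-K[0,2])/K[0,0]*d,(v-K[1,2])/K[1,1]*d,d],-1)
    return (P-t)@R
def save(n,im): cv2.imwrite("pics/"+n,im[...,::-1])
E
python3 - <<'E'
from h import *
o=get_obs(); print(o)
for n in("top","side"):
    im,d=cams.get_image(n); save(n+"0.png",im); np.savez(n+"0",im=im,d=d)
    C=cloud(n,d)
    K,R,t=cal(n); print(n,(-R.T@t).round(), R.round(2).tolist())
    for k in ["stone_box","keeper","bolt_cup","cover","honing_mat","chisel","tape_measure","drill_battery","pliers","oilstone"]:
        for b in boxes_of(n,k)[:2]:
            u,v=map(int,np.round(b["centre"])); print(k,round(b["score"],2),u,v,C[v,u].round())
E
```

```text
{'t': 0.0, 'qpos': array([ 1.16800710e+00,  4.23845723e-01,  1.63067545e+00, -1.08074337e-05,
        1.08860071e+00, -1.89947156e-02]), 'qvel': array([ 0.00097636,  0.00123079,  0.00109779,  0.00019029, -0.0005385 ,
        0.00163187]), 'joint_torque': array([ 1.83376003e-03, -5.44626153e+01, -2.73664087e+01,  6.44447585e-02,
        2.27797253e-02, -3.44820296e-05]), 'ee_pos': array([233.76476682, 578.98402842, 186.60440734]), 'orientation': array([-5.99102612e-01, -3.08362165e+00,  2.35179914e-03]), 'ft_force': array([-1.06944572, -0.1919059 , -1.62466749]), 'moment': array([ 0.01420037,  0.03533457, -0.00933893]), 'grasp_force': 0.0, 'width': 87.69640673691161}
top [ 488. -159. 1413.] [[0.01, -1.0, -0.01], [-1.0, -0.01, -0.07], [0.07, 0.02, -1.0]]
stone_box 0.63 361 214 [ 536. -263.   68.]
keeper 0.89 361 217 [ 527. -264.   64.]
bolt_cup 0.74 360 223 [ 510. -261.   68.]
cover 0.79 361 216 [ 530. -264.   62.]
honing_mat 0.73 410 219 [ 525. -418.    4.]
chisel 0.68 445 238 [ 469. -520.   21.]
tape_measure 0.79 312 189 [ 608. -119.   66.]
tape_measure 0.74 364 216 [ 530. -273.   64.]
pliers 0.65 401 158 [ 712. -391.    5.]
side [  468. -1586.   689.] [[1.0, -0.06, 0.02], [-0.0, -0.38, -0.92], [0.07, 0.92, -0.38]]
stone_box 0.8 311 238 [ 534. -315.   55.]
keeper 0.62 309 235 [ 528. -314.   63.]
bolt_cup 0.51 298 220 [ 498. -238.   76.]
cover 0.67 306 231 [ 520. -297.   68.]
chisel 0.69 284 292 [ 459. -532.   16.]
tape_measure 0.85 332 220 [ 608. -144.   32.]
drill_battery 0.62 368 212 [732. -83.  33.]
drill_battery 0.16 311 271 [ 530. -412.    4.]
```

View pics/top0.png

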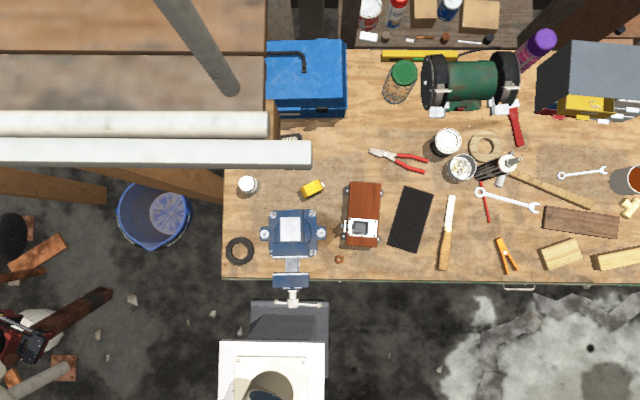

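View pics/side0.png

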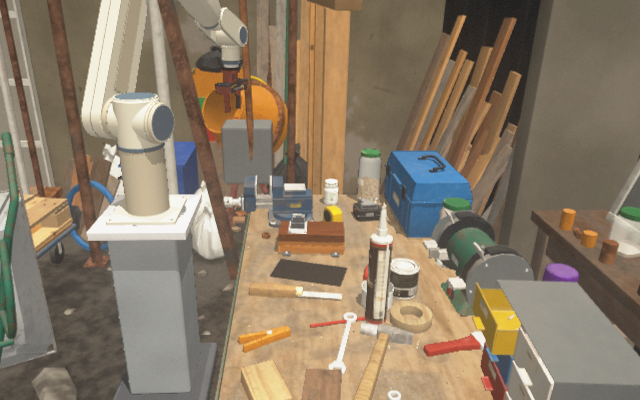

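The top view shows the box at about (361,214), its long side up the picture (world +x), with the cup at (360,228) at the near end. The mat is at (410,219) and the chisel at (447,233). The post stands behind the vise in the side view, at about (325,100). Next I measure poses.

```bash
python3 - <<'E'
from h import *
z=np.load("top0.npz"); im,d=z["im"],z["d"]; C=cloud("top",d); C[d==0]=np.nan
s=np.load("side0.npz"); S=cloud("side",s["d"]); S[s["d"]==0]=np.nan
def rect(m,nm):
    m=m.astype(np.uint8); n,l,st,_=cv2.connectedComponentsWithStats(m); k=1+np.argmax(st[1:,4]); P=C[l==k]
    r=cv2.minAreaRect(P[:,:2].astype(np.float32)); print(nm,len(P),r,"z",np.median(P[:,2]), "med",np.median(P,0).round(1))
x,y,zz=C[...,0],C[...,1],C[...,2]
reg=(x>400)&(x<680)&(y>-345)&(y<-200)
rect(reg&(zz>52)&(zz<100),"cover")
rect(reg&(zz>57)&(zz<69),"coverflat")
rect(reg&(zz>74)&(zz<100),"cup")
g=im.max(2); rect((g<60)&(x>400)&(x<680)&(y>-500)&(y<-340)&(abs(zz)<25),"mat")
# tall stuff in both
for nm,D in(("top",C),("side",S)):
    D=D.reshape(-1,3); k=(D[:,2]>120)&(D[:,2]<700)&(D[:,0]>100)&(D[:,0]<1000)&(abs(D[:,1])<800)
    h,xe,ye=np.histogram2d(D[k,0],D[k,1],bins=[np.arange(100,1001,100),np.arange(-800,801,100)])
    print(nm,"rows x, cols y -800.."); print(h.astype(int))
# nearby tall items at z 30..120
D=np.r_[C.reshape(-1,3),S.reshape(-1,3)];k=(D[:,2]>90)&(D[:,2]<700)&(D[:,0]>300)&(D[:,0]<900)&(D[:,1]>-650)&(D[:,1]<300)
h,_,_=np.histogram2d(D[k,0],D[k,1],bins=[np.arange(300,901,50),np.arange(-650,301,50)]);print(h.astype(int))
c=im[180:255,330:440]; save("crop0.png",cv2.resize(c,None,fx=7,fy=7,interpolation=cv2.INTER_CUBIC))
E
```

```text
cover 2079 ((538.5669555664062, -261.50091552734375), (112.05796813964844, 190.3572540283203), 85.87747955322266) z 64.81190535776994 med [ 535.5 -269.6   64.8]
coverflat 1674 ((537.4662475585938, -271.3291015625), (92.26593780517578, 188.41952514648438), 86.12272644042969) z 64.09466974946587 med [ 550.5 -272.9   64.1]
cup 123 ((499.0461730957031, -242.6943817138672), (37.328895568847656, 80.74274444580078), 0.5869066715240479) z 81.73409340910321 med [ 500.3 -239.9   81.7]
mat 1799 ((524.333251953125, -416.55908203125), (91.88310241699219, 186.0944061279297), 73.1748275756836) z 4.191044889390007 med [ 524.2 -415.8    4.2]
top rows x, cols y -800..
[[   0    0    0    0    0    0    0   31   89    0    0    7   16  221
     0    0]
 [   0    0    0    0    0    0    0    0    0    0    0  148  294 1151
   147    0]
 [   0    0    0    0    0    0   87  455    0    0    0    0    0    0
     0    0]
 [   0    0    0    0    0    0   79  476    0    0    0    0    0    0
     0    0]
 [   0    0    0    0    0    0    0    0    0    0  736   84    0    0
     0    0]
 [   0  529    0
[... 1618 characters left out ...]
 [   0    0    0    0    0    0    0    0    0    0    0    7   13   12
     4    5    9  442  641]
 [ 308    0    0    0    0    0    0    0    0    0    0  226    2    3
     6    4    1 2913    2]
 [1128    0    0    0    0    0    0    0    0    0    0  165    0    0
     0    0    0 1407    0]
 [   0    0    0    0    0    0    0    0    0    0    0    0    0    0
   267   30    0    0    0]
 [   0    0    0    0    0    0    0    0    0    0    0    0    0    0
   349   32    0    0    0]
 [ 142    0   45  455   95    0    0    0  144  395  364  358  287  115
   132   62    1    0    0]
 [ 783  700  744  889  297  407   71    0  481  492  400  409  388  120
    63   42    0    0    0]]
```

View pics/crop0.png

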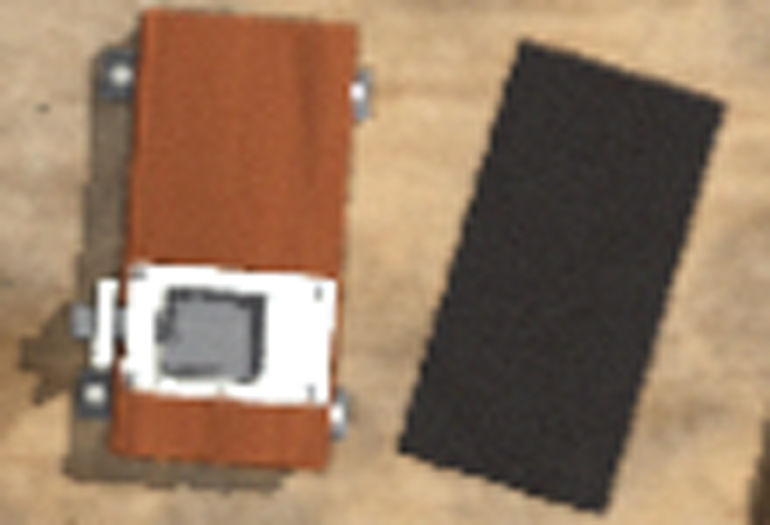

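```bash
python3 - <<'E'
from h import *
z=np.load("top0.npz"); C=cloud("top",z["d"]); C[z["d"]==0]=np.nan
s=np.load("side0.npz"); S=cloud("side",s["d"]); S[s["d"]==0]=np.nan
D=np.r_[C.reshape(-1,3),S.reshape(-1,3)]
def st(n,x0,x1,y0,y1,z0,z1):
    k=(D[:,0]>x0)&(D[:,0]<x1)&(D[:,1]>y0)&(D[:,1]<y1)&(D[:,2]>z0)&(D[:,2]<z1);P=D[k]
    print(n,len(P),np.percentile(P,[1,50,99],axis=0).round().tolist() if len(P) else "")
st("post",450,750,170,350,100,600)
st("vise",280,560,-180,60,20,300)
st("vise near box",280,560,-180,-120,20,300)
st("over",100,700,-500,190,250,1200)
st("over2",100,900,-500,700,700,1300)
st("x550-700",550,720,-120,-60,60,300)
st("cupfloor",480,515,-280,-245,60,74)
K,R,t=cal("top")
for p in ([498,-262.6,68.5],):
    q=K@(R@p+t); print(q[:2]/q[2])
E
```

```text
post 5060 [[597.0, 222.0, 106.0], [623.0, 232.0, 361.0], [681.0, 306.0, 594.0]]
vise 4884 [[283.0, -130.0, 22.0], [437.0, -80.0, 96.0], [544.0, -7.0, 136.0]]
vise near box 82 [[280.0, -153.0, 20.0], [422.0, -138.0, 28.0], [542.0, -120.0, 112.0]]
over 30000 [[565.0, -130.0, 658.0], [621.0, 28.0, 874.0], [698.0, 187.0, 1084.0]]
over2 46405 [[565.0, -124.0, 831.0], [652.0, 69.0, 865.0], [768.0, 242.0, 1076.0]]
x550-700 87 [[593.0, -119.0, 60.0], [611.0, -110.0, 62.0], [713.0, -68.0, 68.0]]
cupfloor 154 [[482.0, -279.0, 63.0], [498.0, -267.0, 69.0], [515.0, -246.0, 74.0]]
[360.62257503 226.98087097]
```

```bash
python3 -m creep '[0.01,-0.03,0.02,0.1, 0.023,-0.07,0.04,0.2, 0.035,-0.11,0.05,0.3, 0.047,-0.15,0.05,0.316, 0.059,-0.19,0.05,0.316, 0.071,-0.228,0.05,0.316, 0.083,-0.266,0.05,0.316, 0.095,-0.304,0.05,0.316, 0.107,-0.342,0.05,0.316, 0.119,-0.38,0.05,0.316]' 0; python3 -m creep '[0.012,-0.038,0,0, 0.024,-0.076,0,0, 0.036,-0.114,0,0, 0.048,-0.152,0,0, 0.06,-0.19,0,0, 0.072,-0.228,0,0, 0.084,-0.266,0,0, 0.096,-0.304,0,0, 0.108,-0.342,0,0, 0.12,-0.38,0,0]'
```

```text
t: 1.93
ee_pos: [353.1, 197.7, 237.7]
orientation: [0.106, 3.139, 0.001]
ft_force: [0.8, 0.1, 0.3]
width: 24.6
grasp_force: 0.0
t: 2.77
ee_pos: [473.2, -182.7, 237.6]
orientation: [0.107, 3.139, -0.0]
ft_force: [0.5, 0.5, 0.3]
width: 0.3
grasp_force: 0.0
```

```bash
python3 -m creep '[0.0125,-0.04,-0.03,0, 0.025,-0.08,-0.05,0, 0.025,-0.08,-0.08,0, 0.025,-0.08,-0.11,0, 0.025,-0.08,-0.13,0, 0.025,-0.08,-0.138,0, 0.025,-0.08,-0.138,0]'; python3 -m creep '[0,0,-0.007,0, 0,0,-0.014,0, 0,0,-0.02,0, 0,0,-0.024,0, 0,0,-0.024,0]'
```

```text
t: 3.35
ee_pos: [496.7, -259.8, 97.5]
orientation: [-0.107, -3.136, -0.003]
ft_force: [0.3, 0.5, -0.2]
width: 0.5
grasp_force: 0.0
t: 3.77
ee_pos: [497.8, -260.2, 75.0]
orientation: [-0.106, -3.139, -0.0]
ft_force: [-0.6, 1.1, 0.8]
width: -0.1
grasp_force: 0.0
```

```bash
python3 -m creep '[0,-0.003,0,0, 0,-0.006,0,0, -0.001,-0.009,0,0, -0.001,-0.012,0,0, -0.001,-0.015,0,0, -0.001,-0.018,0,0, -0.001,-0.018,0,0]'
```

```text
t: 4.35
ee_pos: [497.1, -279.2, 75.5]
orientation: [0.107, 3.139, -0.0]
ft_force: [-0.3, -0.0, -0.1]
width: 0.7
grasp_force: 0.0
```

```bash
python3 - <<'E'
from h import *
print(get_obs()["ft_force"])
a,_=cams.get_image("top"); b,d=cams.get_image("side")
f=lambda c:cv2.resize(c,(400,400),interpolation=cv2.INTER_CUBIC)
save("p1.png",np.hstack([f(a[180:260,320:400]),f(b[190:270,260:340])]))
E
```

```text
[-0.33954493 -0.04060995 -0.11995618]
```

View pics/p1.png

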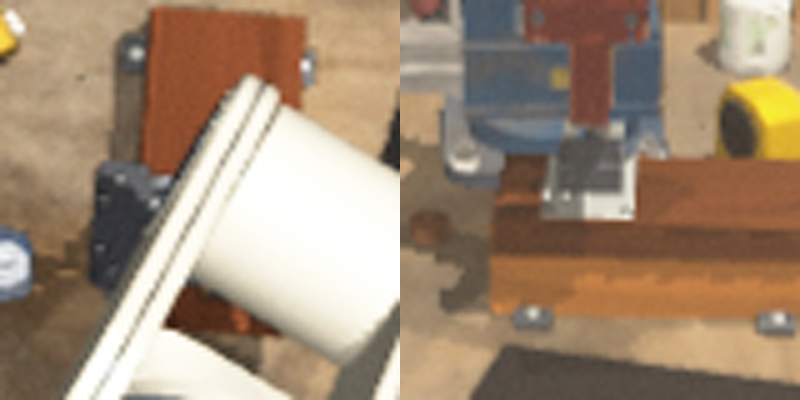

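```bash
python3 - <<'E'
from h import *
s=np.load("side0.npz"); im,d=cams.get_image("side")
for D in (s["d"],d):
    P=cloud("side",D)
    print("col298 rows 210-236: y z"); print([(v,*P[v,298,1:].round().astype(int)) for v in range(208,240,2)])
print(get_obs()["ee_pos"],get_obs()["ft_force"])
E
```

```text
col298 rows 210-236: y z
[(208, np.int64(-94), np.int64(52)), (210, np.int64(-85), np.int64(41)), (212, np.int64(-83), np.int64(34)), (214, np.int64(-213), np.int64(84)), (216, np.int64(-202), np.int64(72)), (218, np.int64(-239), np.int64(82)), (220, np.int64(-238), np.int64(76)), (222, np.int64(-242), np.int64(71)), (224, np.int64(-280), np.int64(82)), (226, np.int64(-285), np.int64(78)), (228, np.int64(-280), np.int64(70)), (230, np.int64(-288), np.int64(67)), (232, np.int64(-301), np.int64(67)), (234, np.int64(-308), np.int64(64)), (236, np.int64(-307), np.int64(57)), (238, np.int64(-308), np.int64(51))]
col298 rows 210-236: y z
[(208, np.int64(-285), np.int64(134)), (210, np.int64(-285), np.int64(128)), (212, np.int64(-287), np.int64(122)), (214, np.int64(-287), np.int64(116)), (216, np.int64(-203), np.int64(73)), (218, np.int64(-239), np.int64(82)), (220, np.int64(-237), np.int64(75)), (222, np.int64(-239), np.int64(70)), (224, np.int64(-273), np.int64(79)), (226, np.int64(-274), np.int64(73)), (228, np.int64(-279), np.int64(69)), (230, np.int64(-289), np.int64(67)), (232, np.int64(-300), np.int64(66)), (234, np.int64(-308), np.int64(64)), (236, np.int64(-311), np.int64(59)), (238, np.int64(-305), np.int64(50))]
[ 496.93364723 -278.47630921   75.34720022] [0.60560653 0.45081528 0.34555975]
```

The crop shows the cup unmoved and what look like finger ends above it, at about (590,125). The tip height needs checking.

```bash
python3 - <<'E'
from h import *
s=np.load("side0.npz"); im,d=cams.get_image("side"); K,R,t=cal("side")
for v in range(196,232,2):
    P=cloud("side",d)[v,286:312:2]; ch=abs(d[v,286:312:2]-s["d"][v,286:312:2])>25
    print(v,[f"{int(p[1])},{int(p[2])}" if c else "-" for p,c in zip(P,ch)])
o=get_obs(); q=K@(R@o["ee_pos"]+t); print(q[:2]/q[2],o["ee_pos"],o["qpos"])
c=im[130:250,220:380].copy(); save("p2.png",cv2.resize(c,None,fx=5,fy=5,interpolation=cv2.INTER_CUBIC))
E
```

```text
196 ['-349,196', '-355,198', '-360,200', '-352,197', '-357,199', '-356,198', '-357,199', '-356,198', '-351,196', '-358,199', '-353,197', '-359,200', '-']
198 ['-356,193', '-356,193', '-355,192', '-355,192', '-355,192', '-357,193', '-352,191', '-353,191', '-356,193', '-355,192', '-', '-360,194', '-']
200 ['-', '-', '-', '-', '-284,158', '-287,159', '-293,161', '-1586,688', '-274,153', '-', '-', '-', '-']
202 ['-', '-', '-', '-', '-288,153', '-287,153', '-289,153', '-288,153', '-270,146', '-', '-', '-', '-']
204 ['-', '-', '-', '-', '-283,145', '-286,146', '-283,145', '-284,145', '-270,140', '-', '-', '-', '-']
206 ['-', '-', '-', '-', '-287,141', '-282,138', '-283,139', '-283,139', '-269,133', '-', '-', '-', '-']
208 ['-', '-', '-', '-', '-284,133', '-283,133', '-283,133', '-286,134', '-', '-', '-', '-', '-']
210 ['-', '-', '-', '-', '-279,125', '-280,125', '-283,127', '-288,129', '-', '-', '-', '-', '-']
212 ['-', '-', '-', '-', '-286,122', '-283,121', '-281,120', '-286,122', '-', '-', '-', '-', '-']
214 ['-', '-', '-', '-', '-287,116', '-286,116', '-288,117', '-286,116', '-', '-', '-', '-', '-']
216 ['-', '-', '-', '-', '-', '-', '-', '-', '-', '-', '-', '-', '-']
218 ['-', '-', '-', '-', '-', '-', '-', '-', '-1586,688', '-', '-', '-', '-']
220 ['-', '-', '-', '-', '-', '-', '-', '-', '-', '-', '-', '-', '-']
222 ['-', '-', '-', '-', '-', '-', '-', '-', '-', '-', '-', '-', '-']
224 ['-', '-', '-', '-', '-', '-', '-', '-', '-', '-', '-', '-', '-']
226 ['-', '-', '-', '-', '-', '-', '-', '-', '-', '-', '-', '-', '-']
228 ['-', '-', '-', '-', '-', '-', '-', '-', '-', '-', '-', '-', '-']
230 ['-', '-', '-', '-', '-', '-', '-', '-', '-', '-', '-', '-', '-']
[297.74336816 225.88179136] [ 496.92285586 -278.4158664    75.33683648] [-5.31600584e-01  4.95686775e-01  1.82581591e+00  1.35064385e-05
  8.20226675e-01 -2.03456350e+00]
```

View pics/p2.png

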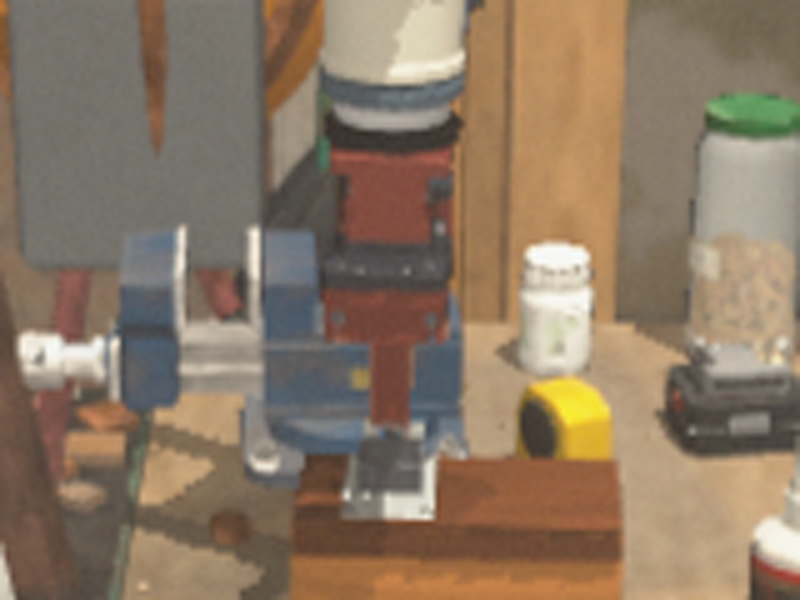

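The gripper's body underside reads z≈192 and the finger end z≈113. The visible tip is therefore about 37 mm above the reported TCP. I'll check whether the start picture shows the same offset.

```bash
python3 - <<'E'
from h import *
s=np.load("side0.npz"); d0=s["d"]; K,R,t=cal("side")
P=cloud("side",d0)
q=K@(R@np.array([234,579.5,187.4])+t); print("start TCP px",q[:2]/q[2])
for v in range(76,118,3): print(v,[f"{int(p[0])},{int(p[1])},{int(p[2])}" if abs(p[1]-580)<150 else "-" for p in P[v,216:248:3]])
im,d=cams.get_image("side"); P=cloud("side",d)
m=(P[...,2]>115)&(P[...,2]<160)&(abs(P[...,0]-497)<30)&(abs(P[...,1]+280)<30); print("finger pts",np.percentile(P[m],[2,10,50,90,98],axis=0).round(1).tolist(),m.sum())
m=(P[...,2]>195)&(P[...,2]<300)&(abs(P[...,0]-497)<70)&(P[...,1]<-300)&(P[...,1]>-420); print("body",np.percentile(P[m],[2,10,50,90,98],axis=0).round(1).tolist(),m.sum())
o=get_obs(); print(o["ee_pos"], ctrl.tcp_to_grasp, [a for a in dir(ctrl) if a[0]!="_"])
E
```

```text
start TCP px [233.21990071 118.44759952]
76 ['-', '-', '-', '211,549,371', '224,542,372', '237,535,373', '246,563,369', '257,581,367', '-', '-', '-']
79 ['-', '-', '-', '210,550,359', '224,535,361', '236,537,361', '245,570,356', '257,577,355', '263,643,345', '276,644,345', '291,621,349']
82 ['-', '-', '-', '209,553,346', '222,548,347', '235,538,349', '247,547,347', '257,572,344', '266,605,338', '276,642,333', '287,655,331']
85 ['177,511,340', '192,487,344', '203,501,342', '216,494,343', '228,488,345', '239,496,343', '244,567,332', '250,629,322', '264,623,323', '277,615,324', '289,624,323']
88 ['176,514,327', '189,505,329', '203,494,331', '215,495,331', '228,484,333', '236,524,327', '238,619,310', '257,562,320', '268,574,318', '-', '288,632,309']
91 ['175,515,315', '189,501,318', '201,506,317', '213,509,317', '226,498,319', '237,505,318', '247,526,314', '251,613,299', '263,621,298', '-', '-']
94 ['-', '187,515,303', '200,504,305', '212,506,305', '226,494,307', '-', '-', '249,627,283', '262,623,284', '-', '-']
97 ['-', '-', '-', '208,539,287', '221,528,289', '-', '-', '249,624,271', '2
[... 203 characters left out ...]
630,244', '-', '-']
106 ['-', '-', '-', '206,534,250', '219,531,251', '-', '-', '247,626,231', '261,621,233', '-', '-']
109 ['-', '-', '-', '206,533,237', '218,534,237', '-', '-', '-', '-', '-', '-']
112 ['-', '-', '-', '205,534,225', '218,530,225', '-', '-', '-', '-', '-', '-']
115 ['-', '-', '-', '-', '-', '-', '-', '-', '-', '-', '-']
finger pts [[485.9, -291.0, 115.4], [486.0, -289.0, 119.4], [497.1, -285.8, 137.4], [505.6, -281.0, 155.7], [508.8, -269.1, 159.5]] 127
body [[461.3, -367.6, 197.2], [469.3, -363.8, 205.7], [493.1, -321.5, 235.1], [516.4, -309.1, 287.0], [523.8, -302.7, 296.8]] 901
[ 496.93325062 -278.35399587   75.34620889] 18.700000000000003 ['Unreachable', 'tcp_to_grasp']
```

```bash
python3 -m creep '[0,0.008,0,0, 0.001,0.016,0,0, 0.001,0.016,-0.01,0, 0.001,0.016,-0.018,0, 0.001,0.016,-0.024,0, 0.001,0.016,-0.027,0, 0.001,0.016,-0.03,0, 0.001,0.016,-0.03,0]'; python3 -m creep '[0,0,-0.003,0, 0,0,-0.005,0, 0,0,-0.005,0]'
```

```text
t: 5.27
ee_pos: [497.5, -262.4, 44.5]
orientation: [-0.107, -3.139, -0.001]
ft_force: [-0.0, -0.2, -0.1]
width: 0.5
grasp_force: 0.0
t: 5.52
ee_pos: [497.9, -262.5, 40.1]
orientation: [-0.107, -3.14, -0.0]
ft_force: [0.2, -0.3, -0.6]
width: 0.6
grasp_force: 0.0
```

```bash
python3 -m creep '[0,-0.003,0,0, 0,-0.006,0,0, -0.001,-0.009,0,0, -0.001,-0.012,0,0, -0.001,-0.012,0,0]'
```

```text
t: 5.93
ee_pos: [497.2, -274.8, 40.6]
orientation: [0.107, 3.139, 0.0]
ft_force: [2.5, 3.4, 0.4]
width: 0.4
grasp_force: 1.7
```

```bash
python3 -m creep '[0,-0.003,0,0, 0,-0.006,0,0, 0,-0.009,0,0, 0,-0.009,0,0]'
```

```text
t: 6.27
ee_pos: [496.6, -283.6, 40.5]
orientation: [-0.107, -3.139, -0.001]
ft_force: [-0.2, 4.6, 4.2]
width: 0.4
grasp_force: 2.5
```

```bash
python3 -m creep '[0,-0.001,0,0, 0,-0.002,0,0, 0,-0.002,0,0]'
```

```text
t: 6.52
ee_pos: [496.5, -285.2, 40.4]
orientation: [-0.107, -3.139, -0.001]
ft_force: [0.2, 5.4, 3.6]
width: 0.1
grasp_force: 2.7
```

```bash
python3 -m creep '[0,-0.001,0,0, 0,-0.002,0,0, 0,-0.002,0,0]'
```

```text
t: 6.77
ee_pos: [496.4, -287.0, 40.4]
orientation: [-0.107, -3.139, -0.001]
ft_force: [-1.0, 5.7, 5.1]
width: 0.5
grasp_force: 2.8
```

```bash
python3 -m creep '[0,-0.001,0,0, 0,-0.002,0,0, 0,-0.002,0,0]'
```

```text
t: 7.02
ee_pos: [496.3, -288.2, 40.4]
orientation: [-0.107, -3.138, -0.003]
ft_force: [-0.7, 8.8, 5.9]
width: 0.7
grasp_force: 4.7
```

```bash
python3 -m creep '[0,0,0,0, 0.004,0,0,0, 0.008,-0.0005,0,0, 0.012,-0.001,0,0, 0.018,-0.0012,0,0, 0.024,-0.0016,0,0, 0.03,-0.002,0,0, 0.03,-0.002,0,0]'
```

```text
t: 7.68
ee_pos: [527.2, -290.3, 40.2]
orientation: [-0.106, -3.139, -0.003]
ft_force: [1.5, 9.1, 3.9]
width: 0.6
grasp_force: 4.3
```

```bash
python3 -m creep '[0.008,-0.0005,0,0, 0.016,-0.001,0,0, 0.024,-0.0016,0,0, 0.032,-0.002,0,0, 0.04,-0.0026,0,0, 0.048,-0.003,0,0, 0.056,-0.0037,0,0, 0.064,-0.0042,0,0, 0.072,-0.0048,0,0, 0.08,-0.0053,0,0]'
```

```text
t: 8.52
ee_pos: [606.2, -295.5, 39.9]
orientation: [-0.106, -3.137, -0.003]
ft_force: [-0.9, 6.4, 3.4]
width: 0.6
grasp_force: 3.4
```

```bash
python3 -m creep '[0.006,-0.0004,0,0, 0.012,-0.0008,0,0, 0.018,-0.0012,0,0, 0.023,-0.0015,0,0, 0.026,-0.0017,0,0, 0.026,-0.0017,0,0]'; python3 -m creep '[0.0015,0,0,0, 0.003,0,0,0, 0.003,0,0,0]'
```

```text
t: 9.02
ee_pos: [632.5, -297.3, 39.7]
orientation: [-0.106, -3.138, -0.003]
ft_force: [-1.2, 6.7, 2.4]
width: 0.5
grasp_force: 3.4
t: 9.27
ee_pos: [634.2, -297.2, 39.3]
orientation: [-0.106, -3.136, -0.003]
ft_force: [-3.0, 6.1, 1.3]
width: 0.3
grasp_force: 3.1
```

```bash
python3 -m creep '[0.0015,0,0,0, 0.003,0,0,0, 0.003,0,0,0]'
```

```text
t: 9.52
ee_pos: [634.9, -296.8, 39.2]
orientation: [-0.106, -3.131, -0.005]
ft_force: [-11.4, 7.0, 8.1]
width: 0.2
grasp_force: 7.5
```

```bash
python3 -m creep '[-0.004,0.001,0,0, -0.004,0.001,0.01,0, -0.004,0.001,0.03,0, -0.004,0.001,0.05,0, -0.03,0.01,0.06,0, -0.06,0.02,0.06,0, -0.077,0.023,0.06,0, -0.077,0.023,0.06,0]'; python3 - <<'E'
from h import *
im,d=cams.get_image("side"); np.savez("side1",im=im,d=d)
save("p3.png",cv2.resize(im[190:270,240:400],None,fx=5,fy=5,interpolation=cv2.INTER_CUBIC))
E
```

```text
t: 10.18
ee_pos: [558.3, -275.1, 100.2]
orientation: [-0.107, -3.137, -0.0]
ft_force: [0.7, -0.1, -0.3]
width: 0.4
grasp_force: 0.0
```

View pics/p3.png

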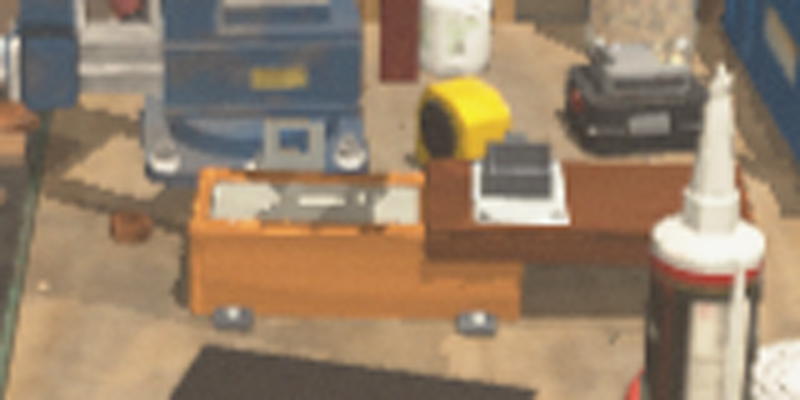

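The side crop shows the cover fully open, with the stone in its recess from (210,200) to (420,205). The keeper is left on the box and the finger is above the stone's +x end.

```bash
python3 -m creep '[0.002,0,-0.02,0, 0.002,0,-0.045,0, 0.002,0,-0.062,0, 0.002,0,-0.07,0, 0.002,0,-0.075,0, 0.002,0,-0.077,0, 0.002,0,-0.077,0]'; python3 -m creep '[0,0,-0.002,0, 0,0,-0.004,0, 0,0,-0.006,0, 0,0,-0.006,0]'
```

```text
t: 10.82
ee_pos: [564.4, -275.8, 23.4]
orientation: [0.106, 3.14, -0.0]
ft_force: [-0.1, -0.4, -0.3]
width: 0.1
grasp_force: 0.5
t: 11.15
ee_pos: [564.3, -275.6, 17.6]
orientation: [0.106, 3.139, -0.001]
ft_force: [0.6, -0.7, -0.4]
width: 0.5
grasp_force: 0.0
```

```bash
python3 -m creep '[-0.003,0,-0.002,0, -0.003,0,-0.004,0, -0.003,0,-0.006,0, -0.003,0,-0.006,0]'; python3 -m creep '[0,0,-0.002,0, 0,0,-0.004,0, 0,0,-0.004,0]'
```

```text
t: 11.48
ee_pos: [560.7, -275.3, 10.9]
orientation: [-0.106, -3.139, -0.0]
ft_force: [-0.4, 0.2, -0.6]
width: 0.2
grasp_force: 0.0
t: 11.73
ee_pos: [560.8, -275.4, 6.9]
orientation: [-0.107, -3.139, -0.0]
ft_force: [-0.5, 0.6, 0.6]
width: 0.5
grasp_force: 0.0
```

```bash
cat > st.py <<'E'
from h import *
import sys
im,d=cams.get_image("side"); P=cloud("side",d).reshape(-1,3)
b=P-[536.5,-271.5,0]; c,s=np.cos(-.068),np.sin(-.068)
bx=b[:,0]*c+b[:,1]*s; by=-b[:,0]*s+b[:,1]*c
for x0 in range(-90,45,10):
    m=(bx>x0)&(bx<x0+10)&(abs(by-3)<20)&(b[:,2]>20)&(b[:,2]<100)
    if m.sum()>3: print(x0+5,m.sum(),np.median(P[m,2]).round(1))
m=(abs(bx-22)<40)&(abs(by)<30)&(b[:,2]<150)&(b[:,2]>85); print("finger",m.sum(),np.percentile(P[m],[3,50],axis=0).round(1).tolist() if m.any() else "")
o=get_obs(); print(o["ee_pos"],o["ft_force"])
E
python3 st.py
```

```text
-85 15 55.0
-75 14 72.5
-65 26 73.1
-55 22 69.7
-45 19 65.7
-35 24 62.8
-25 21 57.3
-15 21 54.3
-5 20 50.5
5 12 46.1
15 41 67.4
25 39 70.1
35 32 65.6
45 18 64.3
finger 60 [[528.2, -289.9, 86.0], [560.2, -273.7, 145.9]]
[ 560.8889615  -275.37308642    7.0994061 ] [-0.11913636  0.62074411  0.15894675]
```

```bash
python3 -m creep '[0,0,-0.001,0, 0,0,-0.002,0, 0,0,-0.003,0, 0,0,-0.003,0]'
```

```text
t: 12.12
ee_pos: [561.7, -275.7, 5.7]
orientation: [0.106, 3.139, -0.001]
ft_force: [-1.8, 0.6, 9.2]
width: 0.8
grasp_force: 4.3
```

```bash
python3 -m creep '[0,0,0.005,0, 0,0,0.02,0, 0,0,0.05,0, 0,0,0.085,0, -0.04,0.003,0.1,0, -0.08,0.006,0.1,0, -0.095,0.008,0.1,0, -0.095,0.008,0.1,0, -0.095,0.008,0.1,0]' 0.72; python3 st.py
```

```text
t: 12.87
ee_pos: [466.0, -267.7, 104.9]
orientation: [0.108, 3.139, -0.001]
ft_force: [0.6, 0.7, 0.3]
width: 57.3
grasp_force: 0.0
-85 15 55.4
-75 14 71.1
-65 22 74.3
-55 24 70.2
-45 20 65.7
-35 22 62.1
-25 22 58.3
-15 19 54.3
-5 21 50.6
5 11 45.5
15 9 42.1
35 5 63.0
45 17 64.4
finger 0 
[ 467.10983517 -268.02763329  104.87128281] [0.87085914 0.23393006 0.23008026]
```

```bash
python3 -m creep '[0,0,-0.03,0, 0,0,-0.055,0, 0,0,-0.07,0, 0,0,-0.077,0, 0,0,-0.081,0, 0,0,-0.081,0]'
```

```text
t: 13.42
ee_pos: [466.6, -267.5, 22.7]
orientation: [-0.106, -3.139, -0.0]
ft_force: [-0.2, 0.4, 0.2]
width: 62.7
grasp_force: 0.0
```

```bash
python3 -m creep '[0,0,0,0, 0,0,0,0, 0,0,0,0, 0,0,0,0, 0,0,0,0, 0,0,0,0, 0,0,0,0, 0,0,0,0]' 0
```

```text
t: 14.08
ee_pos: [466.4, -265.7, 24.1]
orientation: [0.108, 3.139, 0.003]
ft_force: [3.5, 10.2, -0.5]
width: 50.1
grasp_force: 29.9
```

```bash
python3 -m creep '[0,0.002,0.002,0, -0.001,0.002,0.005,0, -0.002,0.002,0.01,0, -0.004,0.002,0.016,0, -0.005,0.002,0.024,0, -0.005,0.002,0.032,0, -0.005,0.002,0.04,0, -0.005,0.002,0.04,0]'
```

```text
t: 14.75
ee_pos: [462.2, -266.3, 65.5]
orientation: [0.107, 3.137, -0.003]
ft_force: [1.1, 0.1, -3.8]
width: 50.0
grasp_force: 29.9
```

```bash
python3 -m creep '[0,0,0.015,0, 0,0,0.03,0, 0,0,0.045,0, 0,0,0.06,0, 0,0,0.075,0, 0,0,0.085,0, 0,0,0.09,0, 0,0,0.09,0]'; python3 - <<'E'
from h import *
im,d=cams.get_image("side")
save("p4.png",cv2.resize(im[150:290,220:380],None,fx=4,fy=4,interpolation=cv2.INTER_CUBIC))
E
```

```text
t: 15.42
ee_pos: [461.6, -265.8, 154.4]
orientation: [0.106, 3.138, -0.001]
ft_force: [0.7, -0.5, -2.9]
width: 49.9
grasp_force: 30.0
```

View pics/p4.png

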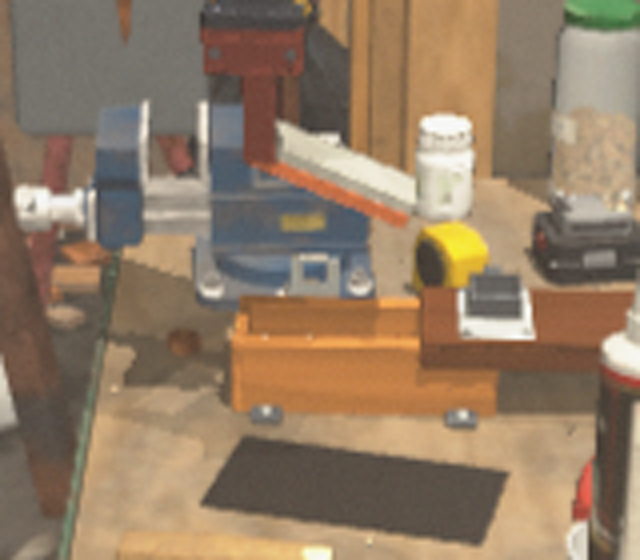

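The stone is held at its raised end at about 22°, from (270,140) to (410,215), with the cover open and the mat free.

```bash
python3 -m creep '[0.003,-0.02,0,-0.05, 0.006,-0.045,0,-0.1, 0.009,-0.075,0,-0.15, 0.011,-0.1,0,-0.2, 0.013,-0.125,0,-0.226, 0.0145,-0.138,-0.02,-0.226, 0.0145,-0.138,-0.04,-0.226, 0.0145,-0.138,-0.06,-0.226, 0.0145,-0.138,-0.08,-0.226, 0.0145,-0.138,-0.08,-0.226]'; python3 -m creep '[0,0,-0.012,0, 0,0,-0.024,0, 0,0,-0.034,0, 0,0,-0.042,0, 0,0,-0.046,0, 0,0,-0.046,0]'
```

```text
t: 16.3
ee_pos: [472.3, -400.9, 68.0]
orientation: [-0.459, -3.1, -0.008]
ft_force: [-1.3, 0.7, -3.6]
width: 49.9
grasp_force: 30.0
t: 16.8
ee_pos: [475.1, -403.0, 26.4]
orientation: [-0.459, -3.107, -0.001]
ft_force: [-0.1, 0.9, -2.5]
width: 49.6
grasp_force: 30.0
```

```bash
python3 -m creep '[0,0,-0.003,0, 0,0,-0.006,0, 0,0,-0.009,0, 0,0,-0.012,0, 0,0,-0.012,0]'
```

```text
t: 17.22
ee_pos: [475.5, -403.6, 15.4]
orientation: [0.46, 3.107, -0.0]
ft_force: [-1.8, 1.3, 1.4]
width: 49.9
grasp_force: 30.0
```

```bash
python3 -m creep '[0,0,-0.002,0, -0.0005,0,-0.004,0, -0.001,0,-0.006,0, -0.001,0,-0.008,0, -0.001,0,-0.008,0]'
```

```text
t: 17.63
ee_pos: [474.3, -403.3, 7.0]
orientation: [-0.46, -3.107, -0.0]
ft_force: [-2.0, 1.4, 1.9]
width: 49.5
grasp_force: 30.0
```

```bash
python3 -m creep '[0,0,-0.003,0, -0.0005,0,-0.006,0, -0.001,0,-0.009,0, -0.001,0,-0.012,0, -0.0015,0,-0.015,0, -0.002,0.0005,-0.018,0, -0.002,0.0005,-0.021,0, -0.002,0.0005,-0.021,0]'
```

```text
t: 18.3
ee_pos: [472.3, -402.9, -14.3]
orientation: [-0.46, -3.107, -0.0]
ft_force: [-1.7, 1.0, 0.4]
width: 49.7
grasp_force: 30.0
```

```bash
python3 -m creep '[0,0,-0.002,0, 0,0,-0.004,0, -0.0005,0,-0.006,0, -0.0005,0,-0.006,0]'; python3 -m creep '[0,0,-0.0015,0, 0,0,-0.003,0, 0,0,-0.003,0]'
```

```text
t: 18.63
ee_pos: [472.2, -403.0, -19.9]
orientation: [0.46, 3.107, -0.0]
ft_force: [-1.4, 1.3, 0.9]
width: 49.9
grasp_force: 30.0
t: 18.88
ee_pos: [471.9, -402.9, -22.9]
orientation: [-0.46, -3.108, -0.0]
ft_force: [-2.3, 0.5, 1.5]
width: 49.7
grasp_force: 30.0
```

```bash
python3 -m creep '[0,0,-0.001,0, 0,0,-0.002,0, 0,0,-0.002,0]'; python3 -m creep '[0,0,-0.001,0, 0,0,-0.0015,0, 0,0,-0.0015,0]'
```

```text
t: 19.13
ee_pos: [472.0, -403.0, -23.9]
orientation: [-0.46, -3.108, -0.0]
ft_force: [-3.8, 3.2, 8.6]
width: 49.6
grasp_force: 30.0
t: 19.38
ee_pos: [472.0, -403.0, -23.9]
orientation: [-0.46, -3.108, -0.0]
ft_force: [-8.5, 5.0, 22.5]
width: 49.8
grasp_force: 30.0
```

```bash
python3 -m creep '[0,0,0.0015,0, 0,0,0.002,0, 0,0,0.002,0]'; python3 -m creep '[0,0,0,0, 0,0,0,0, 0,0,0,0, 0,0,0,0, 0,0,0,0]' 0.75; python3 -m creep '[0,0,0.01,0, 0,0,0.03,0, 0,0,0.06,0, 0,0,0.1,0, -0.02,0.03,0.14,0, -0.04,0.07,0.16,0, -0.06,0.11,0.16,0, -0.08,0.15,0.16,0, -0.1,0.19,0.16,0, -0.1,0.19,0.16,0]'
python3 - <<'E'
from h import *
im,d=cams.get_image("top"); s,_=cams.get_image("side"); C=cloud("top",d); x,y,z=C[...,0],C[...,1],C[...,2]
m=((x>400)&(x<680)&(y>-500)&(y<-340)&(z>18)&(z<40)).astype(np.uint8)
n,l,st,_=cv2.connectedComponentsWithStats(m); P=C[l==1+np.argmax(st[1:,4])]
print(cv2.minAreaRect(P[:,:2].astype(np.float32)),np.percentile(P[:,2],[5,50,95]))
a=np.linalg.lstsq(np.c_[P[:,:2],np.ones(len(P))],P[:,2],rcond=None)[0]; print("slope",a[:2])
f=lambda c:cv2.resize(c,(400,400),interpolation=cv2.INTER_CUBIC)
save("p5.png",np.hstack([f(im[170:270,340:440]),f(s[220:320,260:360])]))
print(get_obs()["ee_pos"],get_obs()["ft_force"])
E
```

```text
t: 19.63
ee_pos: [472.2, -403.1, -23.9]
orientation: [0.46, 3.107, -0.0]
ft_force: [-2.6, 1.0, 6.2]
width: 49.5
grasp_force: 30.0
t: 20.05
ee_pos: [472.0, -403.0, -24.3]
orientation: [-0.46, -3.108, -0.0]
ft_force: [0.2, 0.4, -0.5]
width: 65.9
grasp_force: 0.0
t: 20.88
ee_pos: [369.4, -210.0, 136.4]
orientation: [-0.46, -3.107, -0.001]
ft_force: [0.8, 1.5, -0.8]
width: 66.0
grasp_force: 0.0
((525.9794921875, -421.18341064453125), (50.57744216918945, 119.95162200927734), 72.9692153930664) [21.31945941 26.03240494 30.93269834]
slope [ 0.00114234 -0.01581861]
[ 369.2443969  -209.65982772  136.28836584] [-0.5149796  -0.42888184 -0.13742211]
```

View pics/p5.png

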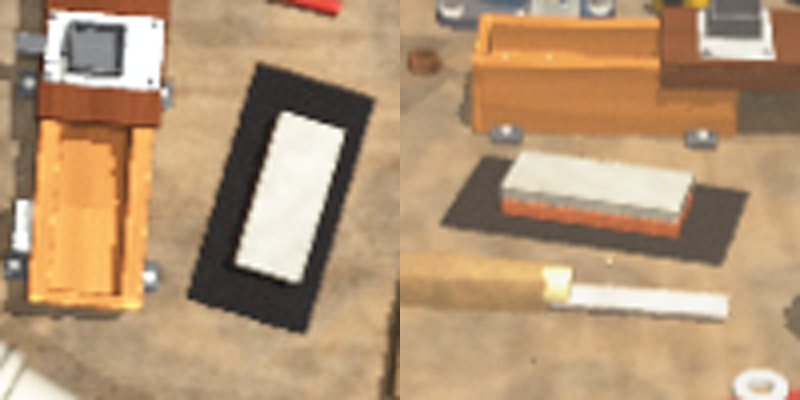

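The stone lies flat, lengthwise and centred on the mat (within about 5 mm), with the white face up. The cover is open and the tools are undisturbed.

```bash
python3 -c "
from workcell import ticket
print(ticket.close_job())"
```

```text
the job is handed in; nothing more can be done
None
```

The job is handed in: by the last pictures the stone lies flat and lengthwise on the mat, within about 5 mm of its middle, with the cover left fully open and the tools undisturbed.

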